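Walk the note counter home into its dock

TASK

Walk the banknote counter forward into its dock by pushing in turn on its two near corners, on the black sprung buffers left and right of the clear catch tray; keep off the tray, which is fragile, and do not lift or tip the machine or knock the things around. Bring it fully home on both sides, so that both brass contacts of the dock's stop are pressed in flush, and finish with a firm push of about 20 N on a buffer; never push the machine with more than 25 N. Then let go and leave it standing home.

Things in the scene. Friction and masses are not known exactly. Their poses are not given: they have to be found in the camera images.
- note_counter: the machine: grey banknote counter on 4 rubber feet, 0.7 to 1.0 kg, slides at 4 to 10 N. 140 mm deep (x), 230 wide (y), 73 high (hopper on the far half: 107). Origin: middle of its underside; its +x is the way it must go, near face at x = -70. Too wide to grasp. A push on one corner swings it round, so push in turn. Starts at the dock's mouth, up to 0.12 rad askew and 7 mm off its middle.
- push_left (a point): push point of the left (+y) sprung buffer on the machine's near face: smooth black plastic, 42 mm wide (y 71 to 113 mm), from 16 to 50 mm above the counter, standing out 12 mm; the point is the middle of its outer face, at x = -82, y = +92, 30 mm above the counter. Push along the machine's +x. The buffer gives about 1 mm per 5 N (up to 9 mm) and springs back.
- push_right (a point): the same on the right buffer, at x = -82, y = -92 mm
- catch_tray: fragile clear catch tray fixed to the middle of the machine's near face, 112 mm wide (y -56 to +56 mm), standing out 34 mm toward the robot, from 16 to 42 mm above the counter; origin: middle of its underside. Must not be pushed on.
- dock: fixed bracket open to the robot; +x is the way in. Origin on the counter midway between its cheeks: 32 mm high, 12 thick, 238 apart (4 play each side), smooth, straight from x = -40 mm inward, flared 16 wider each side at -89. Inside, an aluminium stop bar 40 high; its near face is set anywhere from x = -10 to 10, not measured: find it by feel. The machine is home with its front (x = +70) on it.
- contact_left (a joint): left (y = +80 mm) brass spring contact in the stop bar, 24 mm above the counter: 0 when it stands out 6 mm, about 0.006 m when the machine's front has pressed it flush with the bar (hard stop). Its spring gives 0.6 to 1.8 N, less than the machine's friction, so the machine stays where it is left.
- contact_right (a joint): the same at the right (y = -80 mm)
- wood_stamp: bystander: wooden hand stamp, 26x44x72 mm, standing loose beyond the left cheek of the dock; origin under its middle. Not to be knocked.
- desk_stapler: bystander: stapler, 39 mm wide, 153 mm long, 55 mm high, standing loose beyond the right cheek of the dock; origin under its middle. Not to be knocked.

How it is judged:
On the way, in this order (a step that is already met when the one before it is completed fails the run):
1. the machine's front is between the straight parts of the dock's cheeks, roughly in line (x of note_counter in the frame of dock above -0.105 m and angle between the x axis of note_counter and the x axis of dock, either way round below 0.15 rad), for 0.1 s.
2. with both contacts pressed in, a firm push of at least 15 N on the machine (value of joint each of contact_left, contact_right above 0.0045 m and contact force between any of the fingers, the arm and note_counter above 15 N), for 0.1 s.
At the end, for the whole second after the job is handed in: The note counter stands at rest and upright in its dock, square to it within 0.04 rad, with both spring contacts pressed in at least 4.5 of their 6 mm (value of joint each of contact_left, contact_right above 0.0045 m and angle between the x axis of note_counter and the x axis of dock, either way round below 0.04 rad and angle between note_counter's own z axis and vertical below 0.03 rad and linear speed of note_counter below 0.01 m/s); the robot touches nothing.
It fails at once if the machine is pushed with more than about 25 N (26 N) (contact force between any of the fingers, the arm and note_counter above 26 N).
It fails at once if the catch tray is pushed with more than 3 N (contact force between catch_tray and anything else above 3 N).
It fails at once if the machine is lifted or tipped (angle between note_counter's own z axis and vertical above 0.12 rad or height (world z) of note_counter above 0.015 m).
It fails at once if a bystander is moved by more than 20 mm (distance of any of wood_stamp, desk_stapler from where it was at the start of the episode above 0.02 m).
It also fails if it takes over 67 s, if anything falls off the work surface, if the arm or the gripper's body presses on something with over 40 N, if the wrist force passes 120 N, or if a joint passes its speed limit or range.

ROBOT

A 6-joint arm with a two-finger parallel gripper is mounted at the origin on a cart in front of the work surface, level with it; the furniture and walls round the work are solid. World frame = base frame: x ahead of the robot, y to its left, z up, the work surface at z = 0. Lengths are in m, angles in rad, forces in N, time in s.
With the tool pointing down it reaches from about 0.3 to 0.775 m from the base axis. Payload 14.6 kg.
Tool frame: the origin (TCP) lies on the mounting face of the last link; the fingertips stand 199 mm ahead of it and the grasp point (between the pads) lies 180 mm ahead of it (arm.tip_extent is the z of the fingertips in the tool frame, in m); z points along the fingers, y is the direction in which the jaws open and shut (so a half turn about z gives the same grasp; the last joint's range is limited). The gripper opens to 94 mm and grips with 3 to 60 N. Pads are 16 mm wide; open, the fingers measure 119 mm over their backs; the gripper's body (75 mm by 177 mm) begins 78 mm behind the grasp point.
Start: joints at [1.092, 0.3, 1.521, -0, 1.321, -0.067], TCP at [0.22, 0.504, 0.405] pointing down, gripper open.
Joint ranges: [-3.03, 3.03], [-0.79, 2.21], [0.23, 2.52], [-1.04, 4.18], [0, 3.07], [-2.55, 2.55]. Speed limits (rad/s): [2.22, 2.22, 2.57, 3.14, 3.14, 3.14].

INTERFACE

Orientations are given as a unit quaternion [w, x, y, z].
In Python, from station import status, cams, arm gives the robot as it stands. The module is installed in compiled form; this text tells all that it offers.
- The arm moves only by the tool play_rows, never from a script. Its argument "commands" is a list of rows, each a list of 3 entries, a list of its own where there are three numbers: the shift along the tool's x, y, z in cm, then the turn about the tool's z in degrees, then the closure, from 0 (fully open) to 1 (shut). A call has 1 to 12 rows; each row shifts and turns the commanded pose from where the row before left it, along the tool's axes as they then stand; what a row does not reach is not made up. A row lasts 1/12 s, in which the tool goes at most 41.7 mm and 7.16 degrees, less where a joint would pass 70% of its speed; a pose out of reach is approached as far as the arm can. A call with a gripper value outside its range is refused whole. The fingers move at their own pace and stop on an object; "newtons" is the grip in N (left out, the last holds). Time passes only in rows, so rows that do not move let the fingers close. It gives the time, the measured TCP pose, the force and the opening at its end, in the units of the state.
- status.observe(): the state, without advancing time (a new reading comes with each control period).
- cams.grab_frame(name): name is "side" or "top" or "wrist"; returns (picture, depth): 400x640x3 uint8, blue, green, red; 400x640 float32, m along the optical axis (not along the pixel's ray), 0 where there is no reading.
- cams.get_calibration(name): a dict with "fovy" (degrees; the focal length in pixels is half the picture's height over the tangent of half this angle, whatever the lens; pixels are square), "cx", "cy" (the principal point, pixels), "R" (3x3) and "t" (3): a world point X has camera coordinates R X + t. Camera axes: x right, y down, z forward; pixel columns grow to the right and rows downward; lengths in m; the calibration is good to about 2 mm. A picture is of the moment at which its call begins: read the wrist's pose just before it. get_calibration takes no time and is no camera call; for the wrist camera it gives the pose at the moment of the call.
- arm.close_job(): hands the job in, once; it reports no verdict.
The state is a dict: "clock": time; "joint_pos": joint angles; "joint_velocities": joint speeds; "tau": joint torques, N m; "tool_pos": TCP position; "ee_rot": TCP orientation; "wrist_force": force on the tool from outside, world axes, zero at the start; "ft_torque": the same for the moment, N m; "opening": opening from 0.0 (shut) to 1.0 (fully open).
Only numpy, scipy, OpenCV 4.12 (cv2) and the standard library are available. Lean on these libraries where they do the work, as an engineer would, in place of code of your own. Each camera call takes 0.05 s, during which the arm holds its last target. There are 200 camera calls.

## Working session

There is one attempt and no reset: what is moved stays moved. The work goes in short steps, Python scripts to look and compute and a tool call to move; the robot and the scene stay as the last step left them, time stands still between calls to the robot, and variables do not carry over. Pictures are saved under pics/ and viewed, about 8 in all and at most 12, crops included, and the job is handed in when it is done.

Besides the shell and the picture viewer there is one more tool, called after "Call:" as name(argument=value, ...) on one line, values as JSON. play_rows: Moves the arm, as the interface text tells. Its arguments: {"type":"object","properties":{"commands":{"type":"array"},"newtons":{"type":"number"}},"required":["commands"]}

```bash
mkdir -p pics; python3 - <<'E'
from station import status,cams,arm
import cv2,numpy as np
s=status.observe();print(s)
print(arm.tip_extent)
for n in("top","side"):
    p,d=cams.grab_frame(n);cv2.imwrite(f"pics/{n}0.png",p);np.save(f"{n}_d.npy",d);print(n,cams.get_calibration(n))
E
```

```text
{'clock': 0.0, 'joint_pos': array([ 1.09241566e+00,  3.00443667e-01,  1.52161502e+00,  9.05659335e-06,
        1.32068887e+00, -6.66030016e-02]), 'joint_velocities': array([ 0.00029996,  0.00051098,  0.00011308, -0.00040157, -0.00032185,
       -0.00031238]), 'tau': array([-1.25514340e-03, -5.31795502e+01, -3.52747858e+01,  7.07269949e-02,
        2.42416654e-02, -9.89131900e-05]), 'tool_pos': array([0.2201146 , 0.50398484, 0.40408689]), 'ee_rot': array([-1.59636407e-04,  2.04438364e-01,  9.78879268e-01, -5.54967449e-04]), 'wrist_force': array([-0.55992912, -0.0586081 ,  0.36750637]), 'ft_torque': array([-0.06340427,  0.02530052,  0.00927141]), 'opening': 1.0049306558676732}
0.1992
top {'fovy': 57.23402427500346, 'cx': 321.28587788473624, 'cy': 205.32153006679874, 'R': array([[-0.01712174, -0.99950247, -0.02648887],
       [-0.98523329,  0.0213794 , -0.16987725],
       [ 0.17035905,  0.02318913, -0.98510916]]), 't': array([0.02195311, 0.61025211, 0.87372519])}
side {'fovy': 46.307939495513594, 'cx': 315.69084124754556, 'cy': 196.51957973397853, 'R': array([[-0.99976527, -0.02032136, -0.00751296],
       [-0.00182925,  0.42470281, -0.90533098],
       [ 0.02158833, -0.90510473, -0.42464029]]), 't': array([0.62069489, 0.05822636, 1.06787853])}
```

View pics/top0.png

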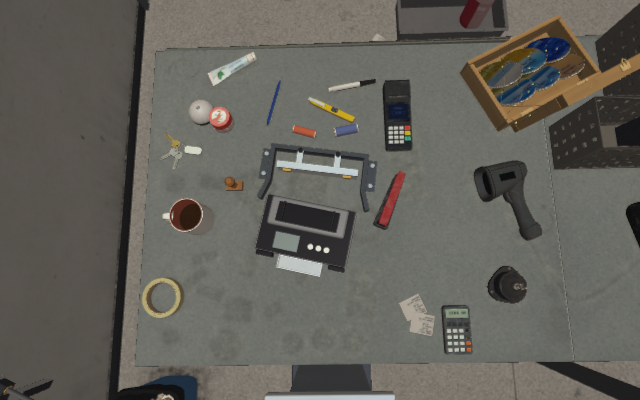

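View pics/side0.png

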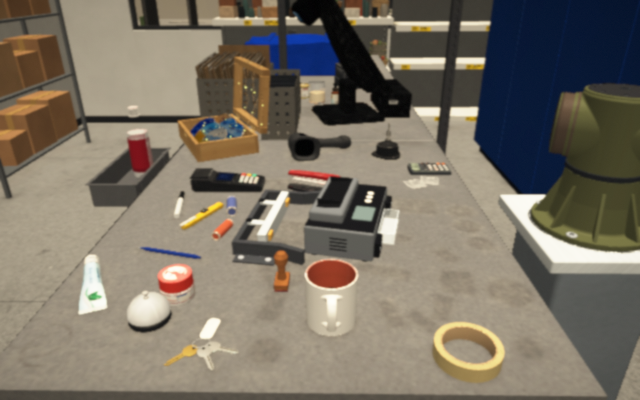

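The top view shows the dock at about (317,170), with its mouth toward the robot. The machine is at (305,235), slightly askew, with its tray at (300,265). The stamp is at (233,184) and the stapler at (391,200). The side view agrees. Next I'll measure by depth.

```bash
cat > h.py <<'E'
import numpy as np,cv2
from station import status,cams,arm
def K(c):
    return 200/np.tan(np.radians(c["fovy"])/2)
def cloud(d,c):
    f=K(c);v,u=np.mgrid[0:400,0:640]
    P=np.stack([(u-c["cx"])/f*d,(v-c["cy"])/f*d,d],-1)
    return (P-c["t"])@c["R"]
E
python3 - <<'E'
from h import *
p=cv2.imread("pics/top0.png");d=np.load("top_d.npy");c=cams.get_calibration("top")
W=cloud(d,c);x,y,z=W[...,0],W[...,1],W[...,2]
print("cam",-c["R"].T@c["t"]);
print("px m",d[235,305]/K(c))
for n,(u,v) in dict(table=(330,330),machine_top=(340,255),stop=(318,170),cheekL=(265,165),cheekR=(372,172),hopper=(310,215),bufL=(264,258),bufR=(338,266),tray=(300,265),stapler=(391,200)).items():print(n,W[v,u].round(4))
roi=np.zeros(z.shape,bool);roi[190:290,240:372]=1
m=(roi&(z>.06)&(z<.14)).astype(np.uint8)
n,l,st,_=cv2.connectedComponentsWithStats(m);k=1+st[1:,4].argmax();q=l==k
pts=np.c_[x[q],y[q]].astype(np.float32);r=cv2.minAreaRect(pts);print("machine",r,cv2.boxPoints(r).round(4).tolist(),q.sum())
roi[:]=0;roi[140:215,255:380]=1
m=(roi&(z>.022)&(z<.05)).astype(np.uint8)
n,l,st,_=cv2.connectedComponentsWithStats(m)
for k in range(1,n):
    if st[k,4]>20:
        q=l==k;pts=np.c_[x[q],y[q]].astype(np.float32);print(k,st[k],cv2.minAreaRect(pts),np.median(z[q]),pts.min(0),pts.max(0))
img=p[135:285,220:410];img=cv2.resize(img,None,fx=4,fy=4,interpolation=cv2.INTER_CUBIC);cv2.imwrite("pics/crop0.png",img)
E
```

```text
cam [ 0.45276958 -0.01136556  0.96496416]
px m 0.0024456176843609435
table [ 3.001e-01 -5.200e-03  1.000e-04]
machine_top [ 0.4845 -0.0334  0.0736]
stop [0.7062 0.0174 0.0404]
cheekL [0.734  0.1628 0.0032]
cheekR [ 0.7071 -0.1269  0.0038]
hopper [0.5799 0.0365 0.0976]
bufL [ 0.4831  0.1644 -0.0036]
bufR [ 0.4585 -0.0281  0.0667]
tray [0.463  0.0678 0.0195]
stapler [ 0.6202 -0.1657  0.0533]
machine ((0.5476231575012207, 0.04960086941719055), (0.2295139878988266, 0.1411588042974472), 76.99249267578125) [[0.453000009059906, -0.046300001442432404], [0.5906000137329102, -0.07810000330209732], [0.6421999931335449, 0.14550000429153442], [0.5047000050544739, 0.17730000615119934]] 5264
1 [ 257  143  112   68 1879] ((0.6943546533584595, 0.02393774688243866), (0.2914087474346161, 0.15166568756103516), 81.78018188476562) 0.03329900530096116 [ 0.5992945 -0.1152195] [0.78690016 0.17855114]
```

View pics/crop0.png

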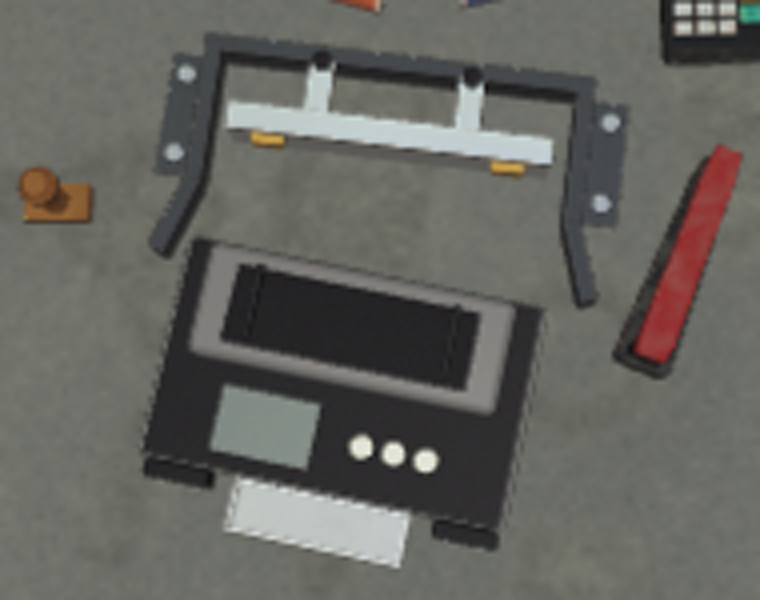

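```bash
python3 - <<'E'
from h import *
d=np.load("top_d.npy");p=cv2.imread("pics/top0.png").astype(int);c=cams.get_calibration("top")
W=cloud(d,c);x,y,z=W[...,0],W[...,1],W[...,2]
roi=np.zeros(z.shape,bool);roi[140:215,255:380]=1
def rect(q,n):
    pts=np.c_[x[q],y[q]].astype(np.float32);r=cv2.minAreaRect(pts);print(n,q.sum(),np.array(r[0]).round(4),np.array(r[1]).round(4),r[2],cv2.boxPoints(r).round(4).tolist());return pts
bright=p.min(2)>130
q=roi&bright&(z>.034)&(z<.05)
q2=cv2.morphologyEx(q.astype(np.uint8),cv2.MORPH_OPEN,np.ones((3,9)))>0
rect(q2,"bar")
th=-.1435
for it in range(2):
    ux=np.array([np.cos(th),np.sin(th)]);uy=np.array([-ux[1],ux[0]])
    q=roi&~bright&(z>.026)&(z<.037)
    a=x*ux[0]+y*ux[1];b=x*uy[0]+y*uy[1]
    A=a[q];B=b[q]
    amax=A.max();print("amax(back)",amax,"amin",A.min())
    # straight cheek parts
    S=(A<amax-.02)&(A>amax-.09);mid=np.median(B)
    for s in(1,-1):
        k=S&(s*(B-.5*(B.max()+B.min()))>.08)
        f=np.polyfit(A[k],B[k],1);print(s,k.sum(),"slope",f[0],"b pct",np.percentile(B[k],[2,50,98]))
    th_new=th
    k=(A>amax-.012);f=np.polyfit(B[k],A[k],1);print("back slope",f)
E
```

```text
bar 517 [0.7133 0.0204] [0.212  0.0208] 80.81682586669922 [[0.6861000061035156, -0.08259999752044678], [0.70660001039505, -0.08590000122785568], [0.7404999732971191, 0.1234000027179718], [0.7199000120162964, 0.1266999989748001]]
amax(back) 0.7596279973064611 amin 0.6079667573086491
1 138 slope 0.11721619917598715 b pct [0.20760387 0.24521673 0.25261499]
-1 141 slope -0.17166525671049915 b pct [-0.00851887 -0.00176684  0.04076902]
back slope [0.00108214 0.75294629]
amax(back) 0.7596279973064611 amin 0.6079667573086491
1 138 slope 0.11721619917598715 b pct [0.20760387 0.24521673 0.25261499]
-1 141 slope -0.17166525671049915 b pct [-0.00851887 -0.00176684  0.04076902]
back slope [0.00108214 0.75294629]
```

Call:
play_rows(commands=[[[0,0,0],-5,1],[[0,0,0],-5,1],[[0,0,0],-5,1],[[-1.5,-3,0],0,1],[[-1.5,-3,0],0,1],[[-1.5,-3,0],0,1],[[-1.5,-3,0],0,1],[[-1.5,-3,0],0,1],[[-1.5,-3,0],0,1],[[-1.5,-3,0],0,1],[[-1.5,-3,0],0,1],[[-1.5,-3,0],0,1]], newtons=20)

```text
clock: 1.1
tool_pos: [0.3132, 0.2153, 0.4045]
ee_rot: [-0.0, 0.075, 0.997, -0.0]
wrist_force: [1.1, -0.8, 1.2]
opening: 0.185
```

Call:
play_rows(commands=[[[-1.5,-3,0],0,1],[[-1.5,-3,0],0,1],[[-1.5,-3,0],0,1],[[-1.5,-3,0],0,1],[[-1.5,-3,0],0,1],[[-1.5,-3,0],0,1],[[-1.5,-3,0],0,1],[[0,0,3],0,1],[[0,0,3],0,1],[[0,0,3],0,1],[[0,0,3],0,1],[[0,0,0],0,1]])

```text
clock: 2.1
tool_pos: [0.3845, -0.0065, 0.2805]
ee_rot: [-0.004, 0.075, 0.997, 0.0]
wrist_force: [-0.9, -0.1, -0.5]
opening: 0.005
```

Call:
play_rows(commands=[[[0,-0.5,3],0,1],[[0,0,2.8],0,1],[[-2,0,0],0,1],[[-2,0,0],0,1],[[-0.5,0,0],0,1],[[-0.3,0,0],0,1],[[-0.3,0,0],0,1],[[0,0,0],0,1]])

```text
clock: 2.77
tool_pos: [0.4353, -0.019, 0.2272]
ee_rot: [0.0, 0.075, 0.997, -0.0]
wrist_force: [-0.1, -0.3, 0.9]
opening: 0.008
```

```bash
cat >> h.py <<'E'
TH=-.148
UX=np.array([np.cos(TH),np.sin(TH)]);UY=np.array([-UX[1],UX[0]])
def machine(show=None):
    p,d=cams.grab_frame("top");c=cams.get_calibration("top");W=cloud(d,c);x,y,z=W[...,0],W[...,1],W[...,2]
    roi=np.zeros(z.shape,bool);roi[130:290,240:375]=1
    f=d*0+1
    # hopper/top plane points only, dark body excluded by height
    q0=roi&(z>.062)&(z<.115)
    n,l,st,_=cv2.connectedComponentsWithStats(q0.astype(np.uint8));q=l==1+st[1:,4].argmax()
    pts=np.c_[x[q],y[q]].astype(np.float32);r=cv2.minAreaRect(pts);b=cv2.boxPoints(r)
    w,h=r[1];a=np.radians(r[2]);a=a if w<h else a-np.pi/2   # heading of short side
    if a>np.pi/2:a-=np.pi
    cen=np.array(r[0]);print("size",np.round(r[1],4),"cen",cen.round(4),"rel yaw",round(a-TH,4),"dock a,b",(cen@UX).round(4),(cen@UY).round(4))
    if show:cv2.imwrite(show,cv2.resize(p[135:285,220:410],None,fx=4,fy=4,interpolation=cv2.INTER_CUBIC))
    s=status.observe();t=s["tool_pos"];print("tool a,b",t[:2]@UX,t[:2]@UY,"z",t[2]-.1992,"F",s["wrist_force"].round(1),"t",s["clock"])
    m=np.array([np.cos(a),np.sin(a)]);n_=np.array([-m[1],m[0]])
    for k in(1,-1):
        P=cen-.082*m+k*.092*n_;print("LR"[k<0],(P@UX).round(4),(P@UY).round(4))
E
python3 -c "
from h import *
machine('pics/a1.png')"
```

```text
size [0.2298 0.1409] cen [0.5475 0.0497] rel yaw -0.0774 dock a,b 0.5342 0.1299
tool a,b 0.4330799748564557 0.045421027882107196 z 0.027862582644371747 F [ 0.2 -0.   0.7] t 2.8167
L 0.4596 0.228
R 0.4454 0.0445
```

View pics/a1.png

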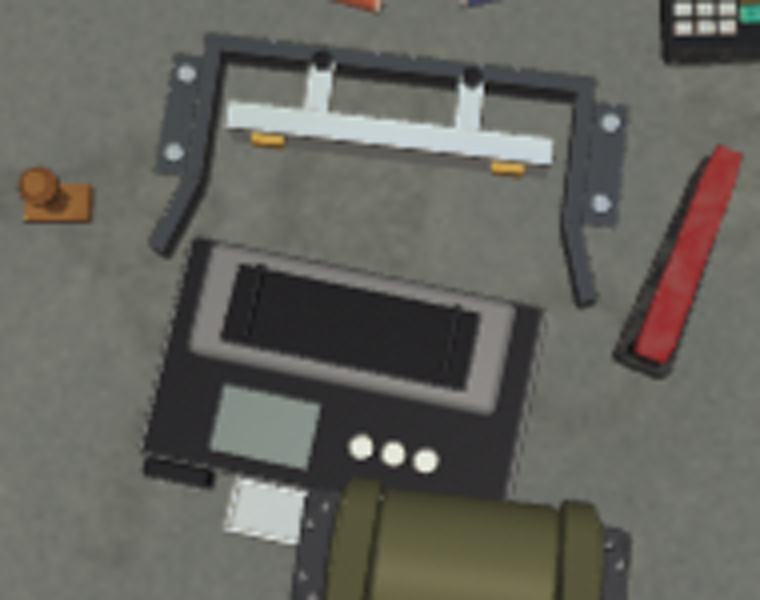

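The gripper is just behind the right buffer and clear of the tray, whose right end is under the gripper body at crop (300,510). I'll start pushing.

Call:
play_rows(commands=[[[-0.2,0,0.6],0,1],[[-0.2,0,0],0,1],[[-0.2,0,0],0,1],[[-0.2,0,0],0,1],[[-0.2,0,0],0,1],[[-0.2,0,0],0,1]])

```text
clock: 3.32
tool_pos: [0.4473, -0.0209, 0.2205]
ee_rot: [-0.0, 0.075, 0.997, -0.0]
wrist_force: [-4.1, -0.7, -0.5]
opening: 0.006
```

```bash
python3 -c "
from h import *
machine()"
```

```text
size [0.2301 0.1407] cen [0.5523 0.0504] rel yaw -0.0498 dock a,b 0.5388 0.1313
tool a,b 0.4457936083792302 0.045337549831849316 z 0.02141320709200009 F [-2.8 -0.1 -1.4] t 3.3667
L 0.4615 0.2273
R 0.4523 0.0435
```

Call:
play_rows(commands=[[[2,0,0],0,1],[[2.5,0,0],0,1],[[0,3.1,0],0,1],[[0,3.1,0],0,1],[[0,3,0],0,1],[[0,3,0],0,1],[[0,3,0],0,1],[[0,3,0],0,1],[[-2,0,0],0,1],[[-1.8,0,0],0,1],[[-0.5,0,0],0,1],[[0,0,0],0,1]])

```text
clock: 4.37
tool_pos: [0.4732, 0.1593, 0.2207]
ee_rot: [0.001, 0.075, 0.997, 0.0]
wrist_force: [0.7, -0.8, -0.3]
opening: 0.005
```

Call:
play_rows(commands=[[[-0.3,0,0],0,1],[[-0.2,0,0],0,1],[[-0.2,0,0],0,1],[[-0.2,0,0],0,1],[[-0.2,0,0],0,1],[[-0.2,0,0],0,1],[[-0.2,0,0],0,1],[[-0.2,0,0],0,1]])

```text
clock: 5.03
tool_pos: [0.4889, 0.1571, 0.2204]
ee_rot: [-0.001, 0.075, 0.997, 0.0]
wrist_force: [-5.3, 2.7, 2.0]
opening: 0.006
```

```bash
python3 -c "
from h import *
machine('pics/a2.png')"
```

```text
size [0.2296 0.1409] cen [0.5559 0.0489] rel yaw -0.0641 dock a,b 0.5426 0.1303
tool a,b 0.46067538562690563 0.22746527592499 z 0.021274696835897444 F [-4.9  2.2  0.7] t 5.0833
L 0.4667 0.2274
R 0.4549 0.0437
```

Call:
play_rows(commands=[[[-0.25,0,0],0,1],[[-0.25,0,0],0,1],[[-0.25,0,0],0,1],[[-0.25,0,0],0,1],[[2,0,0],0,1],[[2.5,0,0],0,1],[[0.2,-3.1,0],0,1],[[0.2,-3.1,0],0,1],[[0.2,-3.1,0],0,1],[[0,-3.1,0],0,1],[[0,-3.1,0],0,1],[[0,-2.9,0],0,1]])

```text
clock: 6.08
tool_pos: [0.4208, -0.0204, 0.2208]
ee_rot: [0.0, 0.075, 0.997, -0.0]
wrist_force: [0.5, 1.1, -0.0]
opening: 0.005
```

```bash
python3 -c "
from h import *
machine()"
```

```text
size [0.23   0.1407] cen [0.5627 0.0453] rel yaw -0.1038 dock a,b 0.5499 0.1277
tool a,b 0.41928076293308886 0.03884626746572596 z 0.021566390060365953 F [0.5 0.1 0.8] t 6.1333
L 0.4778 0.2277
R 0.4588 0.0447
```

Call:
play_rows(commands=[[[-1.5,0.5,0],0,1],[[-1.3,0,0],0,1],[[-0.4,0,0],0,1],[[-0.25,0,0],0,1],[[-0.25,0,0],0,1],[[-0.25,0,0],0,1],[[-0.25,0,0],0,1],[[-0.25,0,0],0,1],[[-0.25,0,0],0,1],[[-0.2,0,0],0,1]])

```text
clock: 6.97
tool_pos: [0.4704, -0.0212, 0.2205]
ee_rot: [-0.0, 0.075, 0.997, 0.0]
wrist_force: [-4.0, -0.3, -0.5]
opening: 0.004
```

```bash
python3 -c "
from h import *
machine()"
```

```text
size [0.2298 0.1406] cen [0.5742 0.0468] rel yaw -0.0423 dock a,b 0.561 0.131
tool a,b 0.46869683915393195 0.04836368799840811 z 0.021369481751882996 F [-3.3  0.3 -1.7] t 7.0167
L 0.483 0.2263
R 0.4752 0.0425
```

Call:
play_rows(commands=[[[2,0,0],0,1],[[2.7,0,0],0,1],[[0,3,0],0,1],[[0,3,0],0,1],[[0,3,0],0,1],[[0,3,0],0,1],[[0,3,0],0,1],[[0,2.9,0],0,1],[[-2,0,0],0,1],[[-2,0,0],0,1],[[-0.9,0,0],0,1],[[-0.3,0,0],0,1]])

```text
clock: 8.02
tool_pos: [0.5031, 0.1548, 0.2207]
ee_rot: [0.001, 0.075, 0.997, 0.0]
wrist_force: [-0.3, -0.2, 0.4]
opening: 0.003
```

Call:
play_rows(commands=[[[-0.25,0,0],0,1],[[-0.25,0,0],0,1],[[-0.25,0,0],0,1],[[-0.25,0,0],0,1],[[-0.25,0,0],0,1],[[-0.25,0,0],0,1]])

```text
clock: 8.52
tool_pos: [0.5161, 0.1528, 0.2204]
ee_rot: [-0.001, 0.075, 0.997, 0.0]
wrist_force: [-4.2, 2.9, 0.3]
opening: 0.006
```

```bash
python3 -c "
from h import *
machine('pics/a3.png')"
```

```text
size [0.2295 0.1409] cen [0.5819 0.0431] rel yaw -0.0794 dock a,b 0.5691 0.1285
tool a,b 0.4883058065454417 0.22720370225311654 z 0.021255227160100754 F [-1.5  2.6 -0.4] t 8.5667
L 0.4947 0.2267
R 0.4801 0.0433
```

View pics/a3.png

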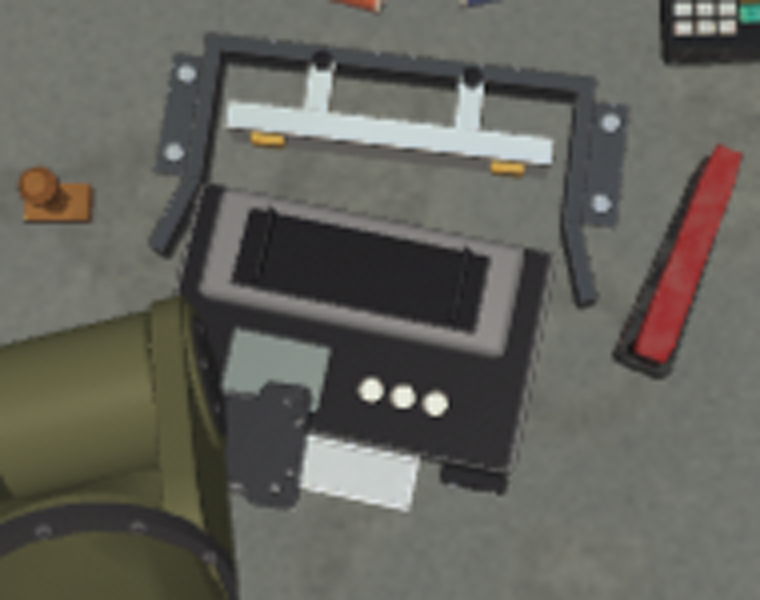

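The machine has reached the flares. Its front-left corner (210,185) and front-right corner (548,255) both lie between the cheeks. The right buffer is next.

Call:
play_rows(commands=[[[2.8,0,0],0,1],[[3,0,0],0,1],[[0,-3.1,0],0,1],[[0,-3.1,0],0,1],[[0,-3.1,0],0,1],[[0,-3.1,0],0,1],[[0,-3,0],0,1],[[0,-3,0],0,1],[[-2,0,0],0,1],[[-1.6,0,0],0,1],[[-0.4,0,0],0,1],[[-0.3,0,0],0,1]])

```text
clock: 9.57
tool_pos: [0.4744, -0.027, 0.2205]
ee_rot: [-0.0, 0.075, 0.997, -0.0]
wrist_force: [-5.9, 0.8, 1.4]
opening: 0.004
```

Call:
play_rows(commands=[[[-0.25,0,0],0,1],[[-0.25,0,0],0,1],[[-0.25,0,0],0,1],[[-0.25,0,0],0,1],[[-0.25,0,0],0,1],[[-0.25,0,0],0,1]])

```text
clock: 10.07
tool_pos: [0.4884, -0.0287, 0.2201]
ee_rot: [-0.001, 0.075, 0.997, -0.0]
wrist_force: [-6.4, -0.4, -0.2]
opening: 0.002
```

```bash
python3 -c "
from h import *
machine()"
```

```text
size [0.2304 0.1399] cen [0.5915 0.0449] rel yaw -0.029 dock a,b 0.5784 0.1316
tool a,b 0.4876770643407959 0.04358460224975279 z 0.02104907755240748 F [-3.3  0.2 -1.4] t 10.1167
L 0.4991 0.2259
R 0.4938 0.042
```

Call:
play_rows(commands=[[[2.3,0,0],0,1],[[3,0,0],0,1],[[0,3.1,0],0,1],[[0,3.1,0],0,1],[[0,3,0],0,1],[[0,3,0],0,1],[[0,3,0],0,1],[[0,3,0],0,1],[[-2.2,0,0],0,1],[[-2,0,0],0,1],[[-1,0,0],0,1],[[-0.3,0,0],0,1]])

```text
clock: 11.12
tool_pos: [0.5191, 0.1506, 0.2206]
ee_rot: [0.0, 0.075, 0.997, 0.0]
wrist_force: [0.2, -1.3, 0.3]
opening: 0.002
```

Call:
play_rows(commands=[[[-0.25,0,0],0,1],[[-0.25,0,0],0,1],[[-0.25,0,0],0,1],[[-0.25,0,0],0,1],[[-0.25,0,0],0,1],[[-0.25,0,0],0,1]])

```text
clock: 11.62
tool_pos: [0.5325, 0.1485, 0.2204]
ee_rot: [-0.001, 0.075, 0.997, 0.0]
wrist_force: [-4.1, 2.9, 0.9]
opening: 0.004
```

```bash
python3 -c "
from h import *
machine()"
```

```text
size [0.23   0.1407] cen [0.5994 0.041 ] rel yaw -0.0653 dock a,b 0.5868 0.1289
tool a,b 0.5051014349810683 0.22538454289218188 z 0.021213444243811996 F [-3.4  2.4 -0.9] t 11.6667
L 0.511 0.2261
R 0.499 0.0425
```

Call:
play_rows(commands=[[[2.8,0,0],0,1],[[3,0,0],0,1],[[0,-3.1,0],0,1],[[0,-3.1,0],0,1],[[0,-3.1,0],0,1],[[0,-3,0],0,1],[[0,-3,0],0,1],[[0,-3,0],0,1],[[-2,0,0],0,1],[[-1.6,0,0],0,1],[[-0.4,0,0],0,1],[[-0.3,0,0],0,1]])

```text
clock: 12.67
tool_pos: [0.4911, -0.0304, 0.2205]
ee_rot: [-0.0, 0.075, 0.997, -0.0]
wrist_force: [-0.4, 0.6, -0.4]
opening: 0.005
```

Call:
play_rows(commands=[[[-0.25,0,0],0,1],[[-0.25,0,0],0,1],[[-0.25,0,0],0,1],[[-0.25,0,0],0,1],[[-0.25,0,0],0,1],[[-0.25,0,0],0,1]])

```text
clock: 13.17
tool_pos: [0.5052, -0.0324, 0.2201]
ee_rot: [-0.002, 0.075, 0.997, -0.0]
wrist_force: [-8.2, -1.3, 1.6]
opening: 0.006
```

```bash
python3 -c "
from h import *
machine()"
```

```text
size [0.2305 0.14  ] cen [0.607  0.0423] rel yaw -0.0325 dock a,b 0.5941 0.1313
tool a,b 0.5047223772191274 0.04248013000477408 z 0.020996107316153007 F [-4.6  0.  -0.7] t 13.2167
L 0.5151 0.2259
R 0.5092 0.042
```

Call:
play_rows(commands=[[[2.4,0,0],0,1],[[3,0,0],0,1],[[0,3.1,0],0,1],[[0,3.1,0],0,1],[[0,3.1,0],0,1],[[0,3,0],0,1],[[0,3,0],0,1],[[0,3,0],0,1],[[-2.2,0,0],0,1],[[-2,0,0],0,1],[[-1,0,0],0,1],[[-0.3,0,0],0,1]])

```text
clock: 14.22
tool_pos: [0.5349, 0.1482, 0.2205]
ee_rot: [0.0, 0.075, 0.997, -0.0]
wrist_force: [-0.4, -0.4, -0.4]
opening: 0.005
```

Call:
play_rows(commands=[[[-0.25,0,0],0,1],[[-0.25,0,0],0,1],[[-0.25,0,0],0,1],[[-0.25,0,0],0,1],[[-0.25,0,0],0,1],[[-0.25,0,0],0,1]])

```text
clock: 14.72
tool_pos: [0.5483, 0.1462, 0.2204]
ee_rot: [-0.001, 0.075, 0.997, 0.0]
wrist_force: [-4.6, 3.4, 0.5]
opening: 0.004
```

```bash
python3 -c "
from h import *
machine()"
```

```text
size [0.2297 0.1406] cen [0.615  0.0376] rel yaw -0.0597 dock a,b 0.6028 0.1279
tool a,b 0.5210838148716671 0.22538997705952835 z 0.02122373395104382 F [-3.1  1.3 -1.2] t 14.7667
L 0.5264 0.2246
R 0.5154 0.0409
```

Call:
play_rows(commands=[[[2.6,0,0],0,1],[[3,0,0],0,1],[[0,-3.1,0],0,1],[[0,-3.1,0],0,1],[[0,-3.1,0],0,1],[[0,-3.1,0],0,1],[[0,-3,0],0,1],[[0,-3,0],0,1],[[-2,0,0],0,1],[[-1.6,0,0],0,1],[[-0.4,0,0],0,1],[[-0.2,0,0],0,1]])

```text
clock: 15.77
tool_pos: [0.5078, -0.0339, 0.2205]
ee_rot: [-0.0, 0.075, 0.997, -0.0]
wrist_force: [-0.3, 0.3, -0.3]
opening: 0.006
```

Call:
play_rows(commands=[[[-0.2,0,0],0,1],[[-0.2,0,0],0,1],[[-0.2,0,0],0,1],[[-0.2,0,0],0,1],[[-0.2,0,0],0,1],[[-0.2,0,0],0,1],[[-0.2,0,0],0,1],[[-0.2,0,0],0,1]])

```text
clock: 16.43
tool_pos: [0.5228, -0.0361, 0.2202]
ee_rot: [-0.002, 0.075, 0.997, -0.0]
wrist_force: [-6.0, -1.6, 0.7]
opening: 0.003
```

```bash
python3 -c "
from h import *
machine('pics/a4.png')"
```

```text
size [0.23   0.1408] cen [0.624  0.0387] rel yaw -0.0249 dock a,b 0.6115 0.1303
tool a,b 0.5226703484933994 0.04139396592887018 z 0.020979087427452747 F [-4.6 -0.9 -0.4] t 16.4833
L 0.5318 0.2244
R 0.5272 0.0404
```

View pics/a4.png

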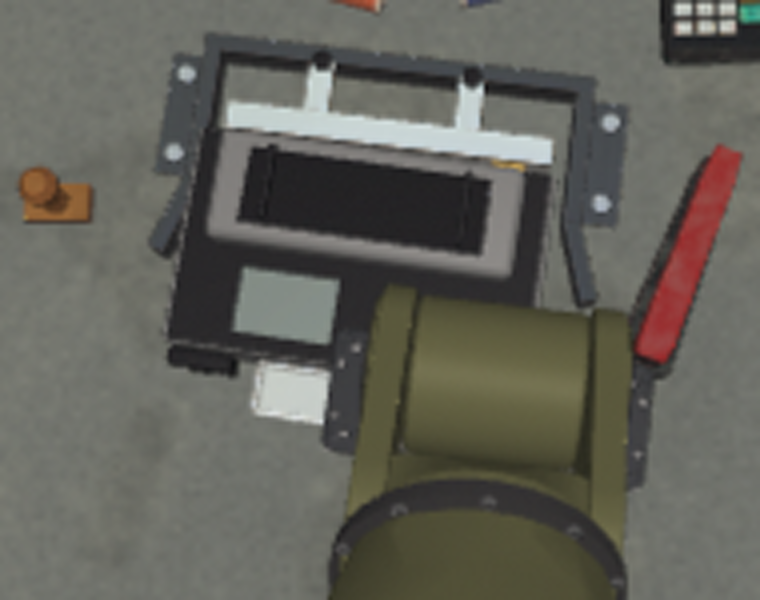

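The machine is deep in the dock. The stop bar is about 10 mm ahead, and the right brass contact at (508,165) is just visible. Smaller steps from here, left side next.

Call:
play_rows(commands=[[[2.3,0,0],0,1],[[3,0,0],0,1],[[0,3.1,0],0,1],[[0,3.1,0],0,1],[[0,3.1,0],0,1],[[0,3,0],0,1],[[0,3,0],0,1],[[0,3,0],0,1],[[-2.2,0,0],0,1],[[-2,0,0],0,1],[[-0.7,0,0],0,1],[[-0.2,0,0],0,1]])

```text
clock: 17.48
tool_pos: [0.5493, 0.1447, 0.2204]
ee_rot: [-0.0, 0.075, 0.997, -0.0]
wrist_force: [0.2, 0.1, -0.2]
opening: 0.001
```

Call:
play_rows(commands=[[[-0.2,0,0],0,1],[[-0.2,0,0],0,1],[[-0.2,0,0],0,1],[[-0.15,0,0],0,1],[[-0.15,0,0],0,1],[[-0.15,0,0],0,1]])

```text
clock: 17.98
tool_pos: [0.5586, 0.1435, 0.2204]
ee_rot: [-0.001, 0.075, 0.997, 0.0]
wrist_force: [-7.9, 4.1, 2.8]
opening: 0.005
```

```bash
python3 -c "
from h import *
machine()"
```

```text
size [0.2302 0.1401] cen [0.6274 0.037 ] rel yaw -0.0341 dock a,b 0.6151 0.1291
tool a,b 0.5315127115906538 0.22433509641663657 z 0.021256178622161226 F [-6.7  3.6  1.2] t 18.0333
L 0.5363 0.2238
R 0.53 0.04
```

Call:
play_rows(commands=[[[-0.1,0,0],0,1],[[-0.1,0,0],0,1],[[-0.1,0,0],0,1],[[-0.1,0,0],0,1]])

```text
clock: 18.37
tool_pos: [0.5624, 0.1431, 0.2204]
ee_rot: [-0.002, 0.075, 0.997, 0.0]
wrist_force: [-11.2, 4.9, 4.6]
opening: 0.005
```

```bash
python3 -c "
from h import *
machine()"
```

```text
size [0.2303 0.1401] cen [0.6294 0.036 ] rel yaw -0.0336 dock a,b 0.6172 0.1284
tool a,b 0.5352156008679623 0.2244258466762145 z 0.021187703644824946 F [-10.4   4.6   4.5] t 18.4167
L 0.5383 0.2231
R 0.5321 0.0392
```

Call:
play_rows(commands=[[[2.5,0,0],0,1],[[3,0,0],0,1],[[0,-3.1,0],0,1],[[0,-3.1,0],0,1],[[0,-3.1,0],0,1],[[0,-3.1,0],0,1],[[0,-3.1,0],0,1],[[0,-3,0],0,1],[[-2,0,0],0,1],[[-1.6,0,0],0,1],[[-0.4,0,0],0,1],[[-0.2,0,0],0,1]])

```text
clock: 19.42
tool_pos: [0.5229, -0.0383, 0.2205]
ee_rot: [-0.0, 0.075, 0.997, 0.0]
wrist_force: [-0.5, 1.1, -0.0]
opening: 0.006
```

Call:
play_rows(commands=[[[-0.15,0,0],0,1],[[-0.15,0,0],0,1],[[-0.15,0,0],0,1],[[-0.15,0,0],0,1],[[-0.15,0,0],0,1],[[-0.1,0,0],0,1]])

```text
clock: 19.92
tool_pos: [0.5305, -0.0394, 0.2202]
ee_rot: [-0.002, 0.075, 0.997, -0.0]
wrist_force: [-9.0, -1.6, 1.8]
opening: 0.006
```

```bash
python3 -c "
from h import *
machine()"
```

```text
size [0.2304 0.1392] cen [0.6315 0.0361] rel yaw -0.0146 dock a,b 0.6192 0.1288
tool a,b 0.5305930302864341 0.039248314835995994 z 0.02098565807645214 F [-8.  -2.5  1.9] t 19.9667
L 0.5386 0.222
R 0.5359 0.0381
```

Call:
play_rows(commands=[[[-0.1,0,0],0,1],[[-0.1,0,0],0,1],[[-0.1,0,0],0,1],[[0,0,0],0,1]])

```text
clock: 20.3
tool_pos: [0.5334, -0.0399, 0.22]
ee_rot: [-0.002, 0.075, 0.997, -0.0]
wrist_force: [-6.6, -2.0, -0.7]
opening: 0.007
```

```bash
python3 -c "
from h import *
machine()"
```

```text
size [0.231  0.1389] cen [0.6329 0.0364] rel yaw 0.005 dock a,b 0.6206 0.1294
tool a,b 0.5334798511202825 0.03921109124442624 z 0.02087782334395899 F [-8.  -2.7 -0.4] t 20.35
L 0.5382 0.221
R 0.5391 0.037
```

Call:
play_rows(commands=[[[-0.1,0,0],0,1],[[-0.1,0,0],0,1],[[0,0,0],0,1]])

```text
clock: 20.6
tool_pos: [0.5353, -0.0402, 0.22]
ee_rot: [-0.002, 0.075, 0.997, -0.0]
wrist_force: [-7.7, -1.0, -0.1]
opening: 0.006
```

```bash
python3 -c "
from h import *
machine()"
```

```text
size [0.231 0.139] cen [0.634 0.036] rel yaw 0.0135 dock a,b 0.6217 0.1291
tool a,b 0.5353775093918729 0.039170582901156895 z 0.020795249046389602 F [-8.3 -2.4  0.7] t 20.65
L 0.5385 0.22
R 0.541 0.036
```

Call:
play_rows(commands=[[[2.4,0,0],0,1],[[3,0,0],0,1],[[0,3.1,0],0,1],[[0,3.1,0],0,1],[[0,3.1,0],0,1],[[0,3,0],0,1],[[0,3,0],0,1],[[0,3,0],0,1],[[-2.2,0,0],0,1],[[-2,0,0],0,1],[[-0.4,0,0],0,1],[[-0.2,0,0],0,1]])

```text
clock: 21.65
tool_pos: [0.5578, 0.1415, 0.2204]
ee_rot: [-0.0, 0.075, 0.997, -0.0]
wrist_force: [-0.3, -0.1, -1.2]
opening: 0.006
```

Call:
play_rows(commands=[[[-0.15,0,0],0,1],[[-0.15,0,0],0,1],[[-0.15,0,0],0,1],[[-0.1,0,0],0,1],[[-0.1,0,0],0,1],[[0,0,0],0,1]])

```text
clock: 22.15
tool_pos: [0.5631, 0.1407, 0.2204]
ee_rot: [-0.002, 0.075, 0.997, -0.0]
wrist_force: [-12.1, 1.6, 5.8]
opening: 0.01
```

```bash
python3 -c "
from h import *
machine()"
```

```text
size [0.2297 0.1408] cen [0.6343 0.0356] rel yaw 0.0078 dock a,b 0.6222 0.1288
tool a,b 0.5361686737057606 0.22219673957114378 z 0.021150845563914722 F [-12.3   0.2   5.7] t 22.2
L 0.5394 0.2201
R 0.5409 0.0361
```

Call:
play_rows(commands=[[[-0.1,0,0],0,1],[[0,0,0],0,1],[[0,0,0],0,1]])

```text
clock: 22.45
tool_pos: [0.5638, 0.1406, 0.2203]
ee_rot: [-0.003, 0.075, 0.997, -0.0]
wrist_force: [-15.1, 0.6, 7.3]
opening: 0.003
```

Call:
play_rows(commands=[[[-0.1,0,0],0,1],[[0,0,0],0,1],[[0,0,0],0,1]])

```text
clock: 22.7
tool_pos: [0.5646, 0.1406, 0.2202]
ee_rot: [-0.003, 0.075, 0.997, -0.0]
wrist_force: [-18.3, 1.8, 8.8]
opening: 0.005
```

```bash
python3 -c "
from h import *
machine('pics/a5.png')"
```

```text
size [0.2297 0.1401] cen [0.6337 0.0354] rel yaw 0.012 dock a,b 0.6216 0.1285
tool a,b 0.5377074231817095 0.22227092144147959 z 0.021045189624410404 F [-17.3   1.    9. ] t 22.75
L 0.5385 0.2195
R 0.5407 0.0355
```

View pics/a5.png

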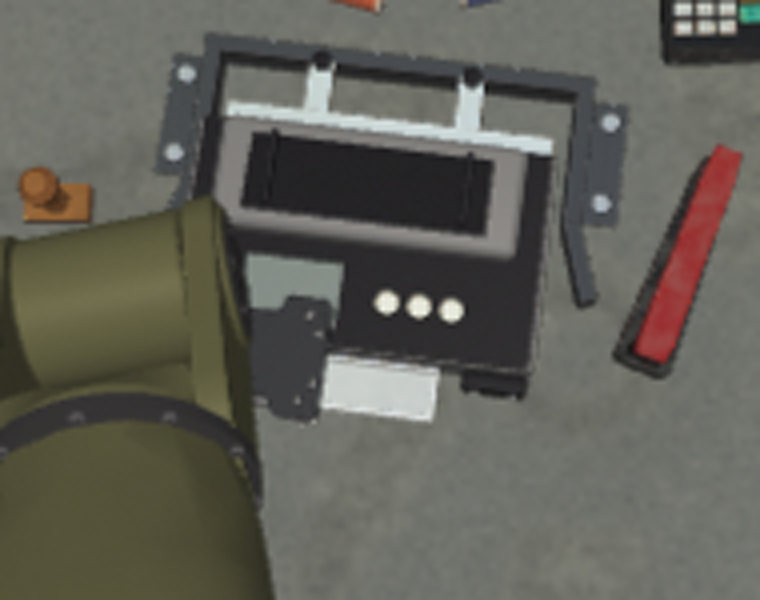

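Left is stiff at about 18 N, so it is at the stop. Now I'll do the same on the right.

Call:
play_rows(commands=[[[2.5,0,0],0,1],[[3,0,0],0,1],[[0,-3.1,0],0,1],[[0,-3.1,0],0,1],[[0,-3.1,0],0,1],[[0,-3.1,0],0,1],[[0,-3.1,0],0,1],[[0,-3,0],0,1],[[-2,0,0],0,1],[[-2,0,0],0,1],[[-0.6,0,0],0,1],[[-0.2,0,0],0,1]])

```text
clock: 23.75
tool_pos: [0.5319, -0.0417, 0.2206]
ee_rot: [0.0, 0.075, 0.997, -0.0]
wrist_force: [-0.2, -0.2, -0.7]
opening: 0.004
```

Call:
play_rows(commands=[[[-0.15,0,0],0,1],[[-0.15,0,0],0,1],[[-0.15,0,0],0,1],[[0,0,0],0,1]])

```text
clock: 24.08
tool_pos: [0.5351, -0.0419, 0.2204]
ee_rot: [-0.002, 0.075, 0.997, 0.0]
wrist_force: [-8.9, 1.6, 4.3]
opening: 0.003
```

Call:
play_rows(commands=[[[-0.1,0,0],0,1],[[0,0,0],0,1],[[0,0,0],0,1]])

```text
clock: 24.33
tool_pos: [0.5359, -0.0421, 0.2202]
ee_rot: [-0.002, 0.075, 0.997, 0.0]
wrist_force: [-10.1, -0.2, 5.1]
opening: 0.002
```

Call:
play_rows(commands=[[[-0.1,0,0],0,1],[[0,0,0],0,1],[[0,0,0],0,1]])

```text
clock: 24.58
tool_pos: [0.5366, -0.0421, 0.2202]
ee_rot: [-0.003, 0.075, 0.997, 0.0]
wrist_force: [-12.7, 0.9, 6.4]
opening: 0.006
```

Call:
play_rows(commands=[[[-0.1,0,0],0,1],[[0,0,0],0,1],[[0,0,0],0,1]])

```text
clock: 24.83
tool_pos: [0.5374, -0.0423, 0.2201]
ee_rot: [-0.003, 0.075, 0.997, 0.0]
wrist_force: [-15.2, 1.2, 8.3]
opening: 0.008
```

```bash
python3 -c "
from h import *
machine()"
```

```text
size [0.2307 0.1389] cen [0.6339 0.0361] rel yaw 0.0118 dock a,b 0.6216 0.1292
tool a,b 0.5377914326524994 0.0374443355006545 z 0.020862237731946093 F [-16.3   1.6   7.9] t 24.8833
L 0.5386 0.2202
R 0.5407 0.0362
```

Both sides are now stiff at matching depth: tool a = 0.5377 on the left and 0.5378 on the right. One firm final push, then release.

Call:
play_rows(commands=[[[-0.1,0,0],0,1],[[0,0,0],0,1],[[0,0,0],0,1],[[0,0,0],0,1]])

```text
clock: 25.22
tool_pos: [0.5382, -0.0423, 0.2199]
ee_rot: [-0.004, 0.075, 0.997, 0.0]
wrist_force: [-18.4, 1.3, 9.0]
opening: 0.001
```

Call:
play_rows(commands=[[[-0.05,0,0],0,1],[[0,0,0],0,1],[[0,0,0],0,1]])

```text
clock: 25.47
tool_pos: [0.5386, -0.0424, 0.2199]
ee_rot: [-0.004, 0.075, 0.997, 0.0]
wrist_force: [-21.3, 1.5, 9.0]
opening: 0.006
```

Call:
play_rows(commands=[[[0.2,0,0],0,1],[[0.4,0,0],0,1],[[2,0,0],0,1],[[3,0,0],0,1],[[3,0,0],0,1],[[2,0,0],0,1],[[0,0,-3],0,1],[[0,0,-3],0,1],[[0,0,-3],0,1],[[3,0,-2],0,1],[[3,0,0],0,1],[[0,0,0],0,1]])

```text
clock: 26.47
tool_pos: [0.3728, -0.0174, 0.3311]
ee_rot: [0.0, 0.075, 0.997, 0.0]
wrist_force: [-1.6, -0.1, 0.5]
opening: 0.003
```

```bash
python3 -c "
from h import *
machine('pics/a6.png')
p,d=cams.grab_frame('top');np.save('d6.npy',d);cv2.imwrite('pics/top6.png',p)
c=cams.get_calibration('top');W=cloud(d,c);x,y,z=W[...,0],W[...,1],W[...,2]
roi=np.zeros(z.shape,bool);roi[135:190,255:380]=1
q=roi&(p.min(2)>130)&(z>.034)&(z<.05);q=cv2.morphologyEx(q.astype(np.uint8),cv2.MORPH_OPEN,np.ones((2,9)))>0
r=cv2.minAreaRect(np.c_[x[q],y[q]].astype(np.float32));print('bar',r,cv2.boxPoints(r)@np.c_[UX,UY])
"
```

```text
size [0.2303 0.1402] cen [0.6344 0.036 ] rel yaw 0.0043 dock a,b 0.6222 0.1291
tool a,b 0.37304486216186417 0.03773568199304949 z 0.13196341493247338 F [ 1.2 -0.7 -0.3] t 26.5167
L 0.5398 0.2208
R 0.5406 0.0368
bar ((0.7069975137710571, 0.021759815514087677), (0.21154311299324036, 0.024293819442391396), 81.6439437866211) [[0.68414142 0.01997846]
 [0.7084352  0.02003092]
 [0.70797836 0.23157353]
 [0.68368458 0.23152108]]
```

View pics/a6.png

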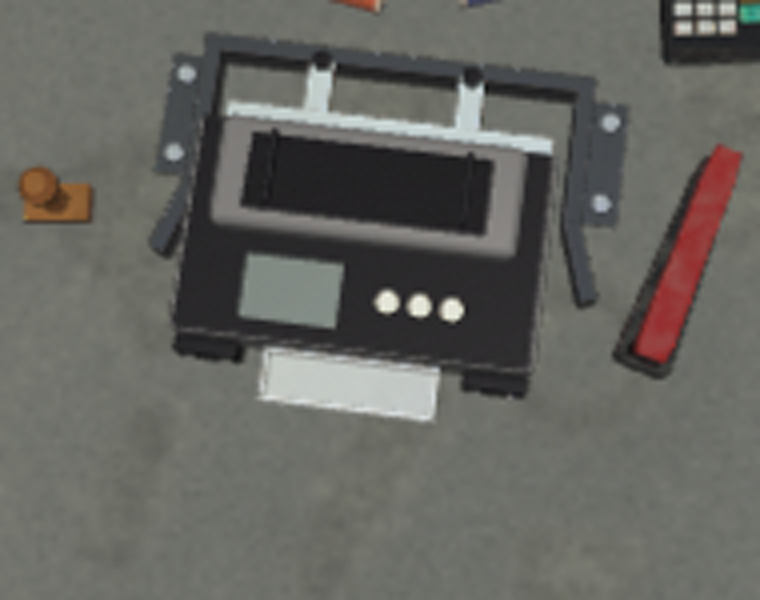

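```bash
python3 -c "
from station import arm
print(arm.close_job())"
```

```text
the job is handed in; nothing more can be done
None
```

I walked the banknote counter into the dock with alternating pushes on the two buffers, and by my checks it is home on both sides. I handed the job in about 26.5 s into the 67 s limit; no verdict is given.

**Final pushes:** Both sides ended hard against the stop at the same depth (0.5377 m left, 0.5378 m right). The left took about 20 N and the right about 23 N at the last reading. The 23 N is a little above the 20 N asked for, but under the 25 N limit. Forces were only read at the end of each move, so a brief peak in between would not show.

**After letting go:**
- **Square:** the machine's heading was within about 0.005 rad of the dock's and of the stop bar's.
- **Position:** its front measured 0.692 m along the dock's axis. The stop bar's near face had measured 0.693 m before the machine covered it.
- **Surroundings:** in the last picture the stamp and stapler stand where they were, the tray looks untouched and the arm is clear.

**Not confirmed directly:** the brass contacts were hidden under the machine, so that they are flush is inferred from both sides being stiff at matching depth. The fitted sideways position was about 4 mm left of the dock's middle, which is the whole of its play, so the machine is probably resting against the left cheek. A final fit of the bar's near edge gave 0.684 m, which disagrees with the first measurement. By then the machine was against the bar and covered part of it, so I did not rely on that value.

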